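# Put a culture dish in the drawer incubator

### The arm

A 6-joint arm with a two-finger parallel gripper is mounted at the origin on a cart in front of the work surface, level with it; the furniture and walls round the work are solid. World frame = base frame: x ahead of the robot, y to its left, z up, the work surface at z = 0. Lengths are in mm, angles in rad, forces in N, time in s.
With the tool pointing down it reaches from about 275 to 825 mm from the base axis. Payload 4.9 kg.
Tool frame: the origin (TCP) lies at the very end of the fingers, on their centre line; the grasp point (between the pads) lies 19 mm behind it; z points along the fingers, y is the line along which they close (so a half turn about z gives the same grasp; the last joint's range is limited). The gripper opens to 85 mm and grips with 20 to 120 N. Pads are 22 mm wide; open, the fingers measure 114 mm over their backs; the gripper's body (76 mm by 85 mm) begins 54 mm behind the grasp point. The pads swing forward as they close: fully open they stand 13 mm farther back than shut.
Start: joints at [1.11, 0.326, -0.193, 1.052, 0, 1.437], TCP at [176.553, 520.911, 231.281] pointing down, gripper open.
Joint ranges: [-2.65, 2.65], [-0.97, 1.79], [-1.3, 1.35], [-1.93, 2.1], [-1.47, 1.37], [-3.14, 3.14]. Speed limits (rad/s): [2.57, 2.57, 3.14, 3.14, 3.14, 3.14].

### API

Orientations are given as [roll, pitch, yaw] about the fixed x, y, z axes, in that order (R = Rz(yaw) Ry(pitch) Rx(roll)).
In Python, from bench import bot, solve_ik, imaging gives the robot as it stands. Calls block until the motion is done:
- bot.move_ptp(position, orientation): joint-space move of the TCP to a pose.
- bot.movel(position, rot=None, max_speed=150, threshold=None): straight line of the TCP; rot=None keeps the orientation; max_speed is the mean speed in mm/s. With threshold (N) it stops when the force on the tool has changed by that much, and returns True; else False.
- bot.move_j(angles): joint-space move.
- bot.grip(opening, effort=None): opening from 0.0 (shut) to 1.0 (fully open); effort is the grip in N (None keeps the last); returns when the fingers have stopped.
- bot.dwell(seconds).
- solve_ik(position, orientation): joint angles nearest the present ones, or None.
- bot.get_state(): the state.
- imaging.capture(name): name is "scene" or "top" or "wrist"; returns the picture (400x640x3 uint8, blue, green, red); there is no depth.
- imaging.camera_model(name): a dict with "K" (3x3 intrinsics, pixels), "position" and "rotation" of the camera in the world. Camera axes: x right, y up, looking along -z (the intrinsics and any distortion apply to the point x, -y, -z); pixel columns grow to the right and rows downward; lengths in mm; the calibration is good to about 2 mm. A picture is of the moment at which its call begins: read the wrist's pose just before it. camera_model takes no time and is no camera call; for the wrist camera it gives the pose at the moment of the call.
A pose or a line that the arm cannot do raises bot.IKError and nothing moves.
- bot.sign_off(): hands the job in; it is judged then, once.
The state is a dict: "t": time; "qpos": joint angles; "joint_velocities": joint speeds; "effort": joint torques, N m; "tcp_pos": TCP position; "orientation": TCP orientation; "contact_force": force on the tool from outside, world axes, zero at the start; "wrist_torque": the same for the moment, N m; "opening": opening from 0.0 (shut) to 1.0 (fully open); "gripper_force": force on a finger pad.
Only numpy, scipy, OpenCV 4.12 (cv2) and the standard library are available. Lean on these libraries where they do the work, as an engineer would, in place of code of your own. Each camera call takes 0.05 s, during which the arm holds its last target. There are 200 camera calls.

### The job

Put the petri dish in to incubate: press the teal front of the white drawer incubator so that its drawer springs out, set the dish down flat inside with its lid up, and push the drawer back in until it latches and stays shut. Keep the dish level on the way, do not slam the drawer, and leave the other things on the bench where they are.

Things in the scene. Friction and masses are not known exactly. Their poses are not given: they have to be found in the camera images.
- dish_drawer (a joint): slide of the incubator's drawer, m, growing as it comes out: 0 (within 1 mm) latched shut, 0.105 fully out, -0.0075 inner stop. Push-push latch: press the shut drawer to the stop (6 mm is enough) and let go: it springs out to 0.105 by itself in about 1 s. Push the open drawer to the stop, let go: it latches at 0. It resists with 3 to 5 N, 6 to 8 N from -0.002 on, plus 13 N per m/s.
- drawer_front (a point): centre of the outer face of the drawer's front, marked with a pale ring: teal upright panel 206 mm wide, 55 high (9 to 64 mm above the bench), 12 thick; it moves with the drawer. Site x points into the incubator (the way to push), y left, z up. When shut the panel's back is 8 mm in front of the fixed white housing (220 deep, 210 wide, 72 mm high).
- drawer_middle (a point): point on the drawer's floor to set the dish at, 18 mm above the bench, on the centre line 69 mm behind the outer face of the front; midway between front panel and housing when the drawer is out. Moves with it, axes as drawer_front. Inside the drawer is 135 mm deep (57 of it in front of this point; 113 clear of the housing when out), 168 wide, walls 36 high.
- petri_dish: round shallow closed petri dish, pale, about 59 mm across and 14 mm high, 18 g; starts flat on the bench, lid up; origin at the centre of its underside, z up. Can be gripped across in any direction.
- label_tape: bystander: yellow roll of label tape lying flat, 62 mm across, 18 mm high; origin at the centre of its underside.
- reagent_0: bystander: reagent bottle with blue cap, 56 mm across, 105 mm high; origin at the centre of its underside.
- beaker_0: bystander: glass beaker, 75 mm across, 96 mm high; origin at the centre of its underside.
There are look-alikes about, which are no part of the job. Leave any red look-alike of the petri_dish alone.

How it is judged:
By the outcome, as a careful person would: the job done as asked, in the order asked, and still so for the second after the job is handed in, with the robot touching nothing.
It also fails if it takes over 69 s, if anything falls off the work surface, if the arm or the gripper's body presses on something with over 40 N, if the wrist force passes 120 N, or if a joint passes its speed limit or range.

## Working session

There is one attempt and no reset: what is moved stays moved. The work goes in short steps, each a Python script; the robot and the scene stay as the last script left them, time stands still between calls to the robot, and variables do not carry over. Pictures are saved under pics/ and viewed, at most 12 in all, crops included, and the job is handed in when it is done.

```bash
mkdir -p pics
cat > h.py <<'E'
import numpy as np, cv2
from bench import bot, solve_ik, imaging
def ray(m,u,v):
    K=np.array(m["K"]);d=np.linalg.inv(K)@[u,v,1]
    dist=m.get("distortion",m.get("dist"))
    if dist is not None:
        p=cv2.undistortPoints(np.array([[[u,v]]],float),K,np.array(dist,float))[0,0];d=np.array([p[0],p[1],1])
    R=np.array(m["rotation"]);return np.array(m["position"],float),R@np.array([d[0],-d[1],-d[2]])
def onplane(m,u,v,z):
    o,d=ray(m,u,v);return o+d*(z-o[2])/d[2]
def tri(rs):
    A=np.zeros((3,3));b=np.zeros(3)
    for o,d in rs:
        d=d/np.linalg.norm(d);P=np.eye(3)-np.outer(d,d);A+=P;b+=P@o
    x=np.linalg.solve(A,b)
    return x,[np.linalg.norm((np.eye(3)-np.outer(d,d)/(d@d))@(x-o)) for o,d in rs]
E
python3 - <<'E'
from h import *
for n in ("scene","top"):
    m=imaging.camera_model(n);print(n,m);cv2.imwrite(f"pics/{n}.png",imaging.capture(n))
s=bot.get_state();print(s)
E
```

```text
scene {'K': array([[433.80217626,   0.        , 314.68532285],
       [  0.        , 433.80217626, 197.83603874],
       [  0.        ,   0.        ,   1.        ]]), 'position': array([ 119.1269429 , 1078.37848327,  534.42941263]), 'rotation': array([ 1.0807959 ,  0.01181322, -2.65777332])}
top {'K': array([[520.03767304,   0.        , 326.53378358],
       [  0.        , 520.03767304, 198.69168792],
       [  0.        ,   0.        ,   1.        ]]), 'position': array([ 472.07757187,  296.58234626, 1154.73635973]), 'rotation': array([ 5.27552858e-02, -3.15267406e-04, -1.56388745e+00])}
{'t': 0.1, 'qpos': array([ 1.10976810e+00,  3.26869565e-01, -1.93473187e-01,  1.05200015e+00,
        3.84540795e-06,  1.43659682e+00]), 'joint_velocities': array([ 0.00026775, -0.00081736,  0.00149552,  0.00021119, -0.0004918 ,
       -0.00102814]), 'effort': array([-1.37502775e-04, -4.44239795e+01,  2.63038373e+01,  7.83791940e-03,
       -2.34256077e-04,  1.16922084e-05]), 'tcp_pos': array([176.32936482, 520.42477694, 230.58430565]), 'orientation': array([-3.14006050e+00, -2.10737330e-04,  2.81476378e+00]), 'contact_force': array([ 0.69793725,  0.31948021, -0.33642662]), 'wrist_torque': array([-0.0111409 ,  0.04112992,  0.03065556]), 'gripper_force': 0.0, 'opening': 0.9971670372167467}
```

View pics/scene.png

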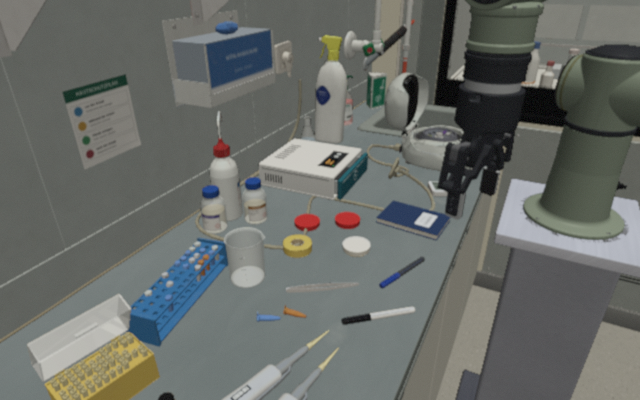

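View pics/top.png

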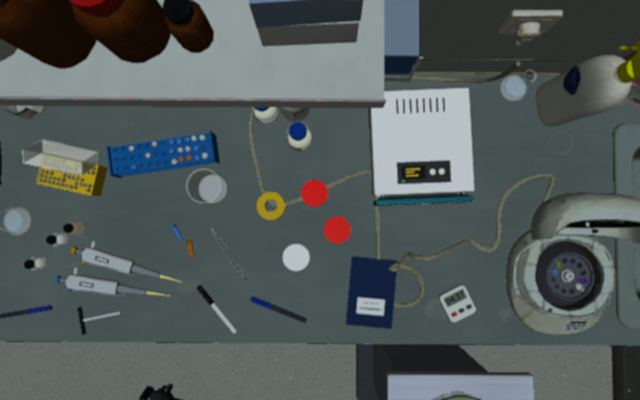

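The top picture shows these candidates for the dish: a pale disc at (296,257), red discs at (314,193) and (337,230), the yellow tape roll at (270,206) and clear glassware at (208,187). I choose the pale disc, seen at (356,245) in the scene view. The teal front is at (423,199) in the top view and (352,172) in the scene view.

```bash
cat >> h.py <<'E'
from scipy.spatial.transform import Rotation as Ro
_cm=imaging.camera_model
def cam(n):
    m=dict(_cm(n));r=np.array(m["rotation"])
    if r.shape==(3,):m["rotation"]=Ro.from_euler("xyz",r).as_matrix()
    return m
def blob(im,lo,hi,box=None):
    hsv=cv2.cvtColor(im,cv2.COLOR_BGR2HSV);k=cv2.inRange(hsv,np.array(lo),np.array(hi))
    if box:
        z=np.zeros_like(k);a,b,c,d=box;z[b:d,a:c]=k[b:d,a:c];k=z
    cs,_=cv2.findContours(k,cv2.RETR_EXTERNAL,cv2.CHAIN_APPROX_NONE)
    return max(cs,key=cv2.contourArea)
E
python3 - <<'E'
from h import *
I={n:cv2.imread(f"pics/{n}.png") for n in("scene","top")};M={n:cam(n) for n in I}
W=([0,0,130],[180,60,255]);T=([80,90,30],[100,255,255])
d={}
for n,b in(("top",(275,238,316,278)),("scene",(336,232,376,260))):
    c=blob(I[n],*W,b);e=cv2.fitEllipse(c);d[n]=e[0];print(n,e,cv2.contourArea(c))
x,r=tri([ray(M[n],*d[n]) for n in d]);print("dish",x,r)
print("plane14",[onplane(M[n],*d[n],14) for n in d])
c=blob(I["top"],*W,(275,238,316,278))[:,0];p=np.array([onplane(M["top"],u,v,14) for u,v in c]);print("dish size",np.ptp(p,axis=0))
for n,b in(("top",(360,185,490,215)),("scene",(325,140,375,205))):
    c=blob(I[n],*T,b);h=cv2.convexHull(c);q=cv2.approxPolyDP(h,2.5,True)[:,0];print(n,cv2.contourArea(c),q.tolist())
    if n=="top":
        for u,v in q:print(u,v,onplane(M[n],u,v,64),onplane(M[n],u,v,9))
a=cv2.resize(I["top"][180:280,260:480],None,fx=3,fy=3,interpolation=cv2.INTER_CUBIC)
b=cv2.resize(I["scene"][130:270,250:450],(660,462),interpolation=cv2.INTER_CUBIC)[:290]
b2=cv2.resize(I["scene"][130:270,290:450],None,fx=4,fy=4,interpolation=cv2.INTER_CUBIC)
cv2.imwrite("pics/c1.png",np.vstack([a,b]))
E
```

```text
top ((295.674072265625, 256.9874267578125), (26.628173828125, 26.772903442382812), 73.22673797607422) 558.0
scene ((356.305419921875, 244.8722686767578), (20.23113250732422, 28.798933029174805), 96.864013671875) 444.5
dish [403.35513138 362.88941942  11.92269903] [np.float64(0.9720577298962854), np.float64(0.9720577298963381)]
plane14 [array([404.3756511, 363.1435033,  14.       ]), array([401.35013328, 365.31584743,  14.        ])]
dish size [56.65233805 59.03755499  0.        ]
top 538.0 [[472, 196], [470, 201], [374, 204], [376, 200]]
472 196 [537.45406893  -8.95622005  64.        ] [540.75065596 -24.36289555   9.        ]
470 201 [526.90649104  -4.67340715  64.        ] [529.67122014 -19.8641233    9.        ]
374 204 [519.20537562 196.91732396  64.        ] [521.58177866 191.89175002   9.        ]
376 200 [527.64219956 192.73467588  64.        ] [530.4440265  187.49819338   9.        ]
scene 524.5 [[366, 153], [364, 171], [339, 198], [338, 179]]
```

View pics/c1.png

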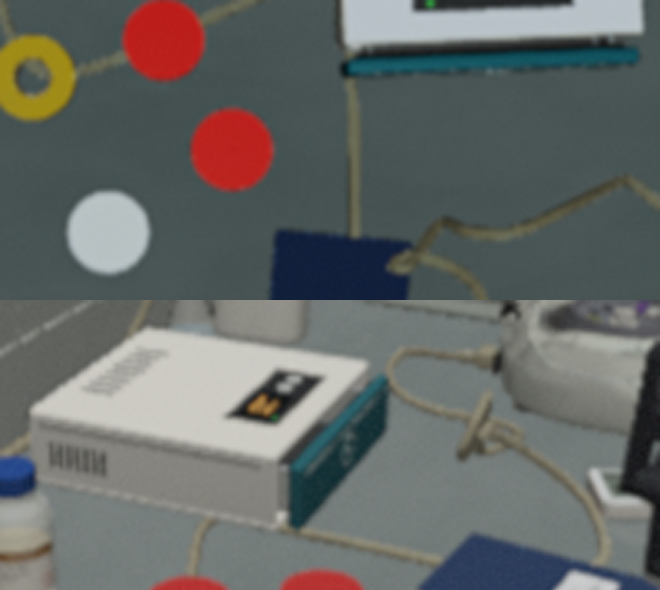

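The crop confirms the plain pale disc at (296,257), clear of both red ones. The teal panel with its pale ring is in both views. The panel width (206 mm) and dish size (57–59 mm) fit the text. I'll refine both with the wrist camera on the way.

Run:
```python
from h import *
import pickle
Y=np.pi+0.038; out=[];ims=[]
for i,p in enumerate([(400,330,260),(370,180,240),(400,90,180)]):
    bot.move_ptp(p,[np.pi,0,Y]);bot.dwell(.3)
    m=cam("wrist");im=imaging.capture("wrist");out.append((m,im));ims.append(cv2.resize(im,(400,250)))
    if i==0:print(m)
    print(m["position"],bot.get_state()["t"],bot.get_state()["qpos"].round(2))
pickle.dump(out,open("w.pkl","wb"))
cv2.imwrite("pics/w.png",np.vstack([np.hstack(ims[:2]),np.hstack([ims[2],ims[2]*0])]))
```

```text
{'K': array([[352.79325869,   0.        , 322.73007676],
       [  0.        , 352.79325869, 197.90315072],
       [  0.        ,   0.        ,   1.        ]]), 'position': array([314.93271728, 327.1141401 , 402.21754767]), 'rotation': array([[-3.97832154e-02, -9.45591255e-01, -3.22915582e-01],
       [ 9.99208089e-01, -3.78751508e-02, -1.21929676e-02],
       [-7.00912869e-04, -3.23144937e-01,  9.46349226e-01]])}
[314.93271728 327.1141401  402.21754767] 1.5833 [ 0.55  0.25 -0.22  1.1   0.    0.51]
[285.76390111 177.2359323  382.30034996] 2.6 [ 0.27  0.06 -0.5   1.01  0.    0.24]
[315.57272645  87.18931174 322.76291528] 3.475 [ 0.04  0.11 -0.61  0.85  0.    0.  ]
```

View pics/w.png

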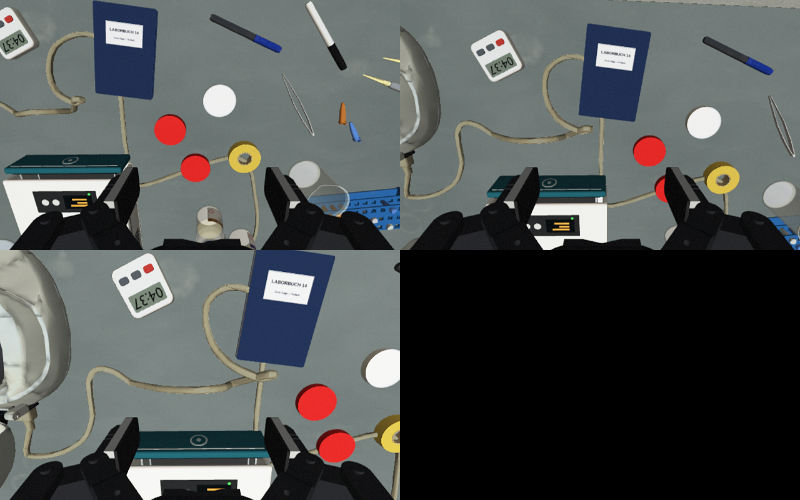

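The wrist views show the dish at full-resolution pixels (350,160) and (486,195), and the ring on the teal front at (109,256), (235,293) and (318,304). The dish triangulates from two of these poses, the ring from three.

Run:
```python
from h import *
import pickle
O=pickle.load(open("w.pkl","rb"))
rs=[];T=cam("top")
for i,b in((0,(315,125,385,195)),(1,(450,160,520,230))):
    m,im=O[i];c=blob(im,[0,0,150],[180,60,255],b);e=cv2.fitEllipse(c);print(e);rs.append(ray(m,*e[0]))
    p=np.array([onplane(m,u,v,14) for u,v in c[:,0]]);print("pl14",onplane(m,*e[0],14),np.ptp(p,axis=0))
print("dish wrist",tri(rs)); print("dish w+top",tri(rs+[ray(T,295.67,256.99)]))
rr=[]
for i,(u,v) in enumerate([(109,256),(235,293),(318,304)]):
    m,im=O[i];x0,y0=u-18,v-11;cr=im[y0:v+12,x0:u+19]
    s=cv2.cvtColor(cr,cv2.COLOR_BGR2HSV)[:,:,1];k=(s<np.median(s)*.72).astype(np.uint8)
    n,l,st,ce=cv2.connectedComponentsWithStats(k)
    pts=np.argwhere(k)[:,::-1];print(n,st[1:].tolist(),ce[1:].round(1).tolist())
    j=1+np.argmax(st[1:,4]);r=cv2.minAreaRect(np.argwhere(l==j)[:,::-1].astype(np.float32));bx=st[j]
    q=(x0+bx[0]+(bx[2]-1)/2,y0+bx[1]+(bx[3]-1)/2);print("ring",q);rr.append(ray(m,*q))
print("ring",tri(rr),tri(rr[1:]))
for i,b in((1,(130,270,340,320)),(2,(200,280,440,325))):
    m,im=O[i];c=blob(im,[80,80,20],[100,255,255],b);q=cv2.approxPolyDP(cv2.convexHull(c),4,True)[:,0]
    print(i,q.tolist());
    for u,v in q:print("  z9",onplane(m,u,v,9).round(1),"z64",onplane(m,u,v,64).round(1))
m,im=O[2];a=im[270:340,200:440];cv2.imwrite("pics/r.png",cv2.resize(np.vstack([a,O[1][1][260:330,130:370]]),None,fx=3,fy=3))
```

```text
((350.8995361328125, 160.90402221679688), (51.39561462402344, 52.692420959472656), 55.00233459472656)
pl14 [402.28322545 361.96579168  14.        ] [5.98880017e+01 5.89768309e+01 1.13686838e-13]
((486.1950378417969, 196.0183868408203), (48.01896667480469, 56.548126220703125), 55.977264404296875)
pl14 [402.15866403 361.77339229  14.        ] [5.86741005e+01 5.94429128e+01 1.13686838e-13]
dish wrist (array([402.35578953, 362.01804758,  13.50282796]), [np.float64(0.039240977061326766), np.float64(0.03924097706124367)])
dish w+top (array([403.53859812, 363.09332691,  10.21097366]), [np.float64(0.8704340679975489), np.float64(0.5728140867155254), np.float64(0.6677834821392906)])
4 [[0, 0, 37, 3, 111], [8, 6, 27, 12, 165], [0, 19, 37, 3, 110]] [[18.0, 1.0], [21.1, 11.5], [18.1, 20.0]]
ring (np.float64(112.0), np.float64(256.5))
4 [[0, 0, 37, 23, 173], [10, 3, 25, 15, 150], [19, 8, 6, 4, 23]] [[9.4, 15.2], [21.6, 10.6], [21.6, 9.6]]
ring (np.float64(235.0), np.float64(293.0))
3 [[4, 2, 29, 19, 229], [14, 8, 8, 6, 40]] [[17.7, 11.7], [17.4, 10.3]]
ring (np.float64(318.0), np.float64(304.0))
ring (array([521.11580562,  89.2105876 ,  37.29032927]), [np.float64(1.152216625776104), np.float64(2.6484324956181644), np.float64(1.583166151264686)]) (array([511.13562315,  90.46860927,  51.68804926]), [np.float64(0.7707025944044807), np.float64(0.7707025944043548)])
1 [[328, 282], [327, 314], [221, 315], [222, 281]]
  z9 [521.1 192.8   9. ] z64 [486.4 190.5  64. ]
  z9 [567.5 193.6   9. ] z64 [526.  191.2  64. ]
  z9 [574.4  60.1   9. ] z64 [531.9  77.3  64. ]
  z9 [524.9  63.9   9. ] z64 [489.7  80.6  64. ]
2 [[428, 322], [217, 324], [223, 291], [414, 289]]
  z9 [558.8 209.4   9. ] z64 [516.1 188.   64. ]
  z9 [570.5 -16.2   9. ] z64 [525.8   1.9  64. ]
  z9 [529.   -7.7   9. ] z64 [491.6   9.   64. ]
  z9 [518.6 189.4   9. ] z64 [483.  171.4  64. ]
```

View pics/r.png

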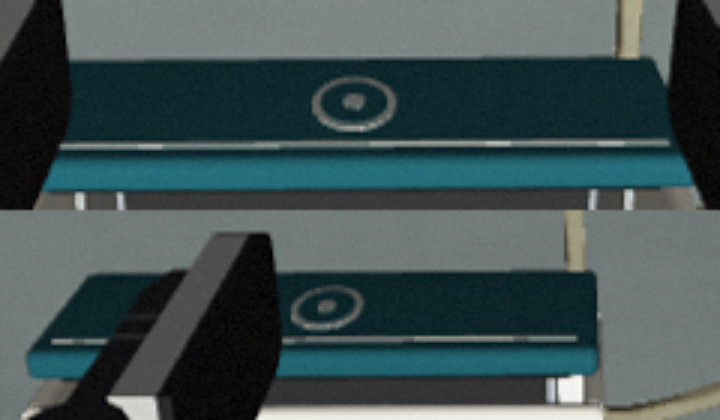

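The dot in the ring is at (318,304), (239,292) and (112,256). Dish top triangulates to (402,362,13.5), and the text says 14 mm high. Next I triangulate the ring, check it, and press.

Run:
```python
from h import *
import pickle
O=pickle.load(open("w.pkl","rb"))
x,r=tri([ray(O[i][0],*q) for i,q in enumerate([(112.1,256.5),(238.7,291.9),(317.8,304.1)])]);print("ring",x,r)
assert abs(x[2]-36.5)<8 and abs(x[0]-522)<8 and abs(x[1]-92)<8
a=0.04;n=np.array([np.cos(a),np.sin(a),0]);R=[np.pi,0,np.pi+a]
c=np.array([522,x[1],32.])
bot.grip(0.0)
bot.move_ptp(c-70*n+[0,0,90],R);bot.movel(c-70*n,max_speed=150)
print(bot.get_state()["contact_force"])
hit=bot.movel(c+10*n,max_speed=35,threshold=2.5)
s=bot.get_state();print("touch",hit,s["tcp_pos"],(s["tcp_pos"]-c)@n,s["contact_force"],s["t"])
t=s["tcp_pos"].copy()
if hit:
    h2=bot.movel(t+14*n,max_speed=25,threshold=14)
    s=bot.get_state();print("press",h2,s["tcp_pos"],(s["tcp_pos"]-t)@n,s["contact_force"],s["t"])
    bot.movel(c-150*n,max_speed=200);bot.dwell(.3)
    cv2.imwrite("pics/o.png",imaging.capture("top"));bot.movel(c-150*n+[0,0,120],max_speed=200);print(bot.get_state()["t"])
    I=imaging.capture("top");cv2.imwrite("pics/o.png",I[150:300,250:490].repeat(3,0).repeat(3,1))
```

```text
ring [520.93428831  90.5382181   36.83439928] [np.float64(0.24826801756030198), np.float64(0.28195351694420995), np.float64(0.033972166124631865)]
[ 0.07071809  0.12142607 -0.04817628]
touch True [512.05878879  90.17230477  31.47487217] -9.947891931590693 [-0.82209376 -0.55308225  0.71174979] 6.975
press True [517.90591949  90.53081102  30.36050157] 5.85679004679679 [-3.38836768 -0.25230571  3.04266204] 7.45
9.4333
```

View pics/o.png

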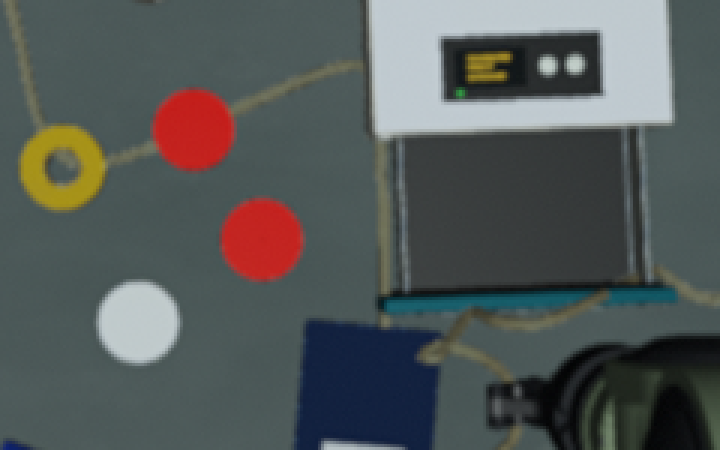

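The drawer is fully out: in the crop its teal front is at (530,300) and the housing edge at row 130. The dish and bystanders are untouched. I take two wrist views of the open drawer, then grasp the dish.

Run:
```python
from h import *
import pickle
a=0.04;R=[np.pi,0,np.pi+a];out=[]
for p in [(330,95,220),(330,180,240)]:
    bot.move_ptp(p,R);bot.dwell(.2);m=cam("wrist");out.append((m,imaging.capture("wrist")))
pickle.dump(out,open("w2.pkl","wb"))
bot.grip(0.95)
d=np.array([402.8,362.3,0])
bot.move_ptp(d+[0,0,120],R);bot.movel(d+[0,0,40],max_speed=150);bot.dwell(.1)
hit=bot.movel(d+[0,0,-4],max_speed=40,threshold=4)
s=bot.get_state();print(hit,s["tcp_pos"],s["contact_force"],s["t"])
cv2.imwrite("pics/d.png",np.hstack([cv2.resize(o[1],(400,250)) for o in out]))
```

```text
False [403.00778197 362.4445554   -3.75608957] [-0.2106035  -0.45473914  0.12516719] 14.5417
```

View pics/d.png

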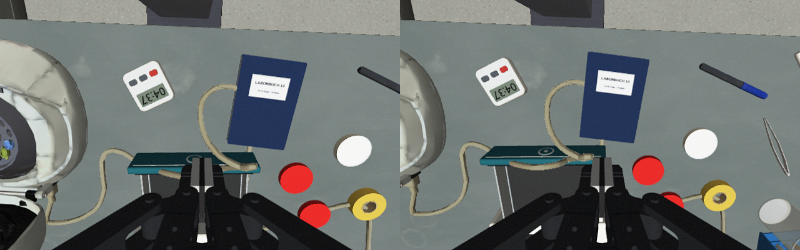

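The drawer is in view with the ring at about (232,243) full-res in the right frame, and the fingers are beside the dish without contact. Next I grip, lift, and take two wrist views towards the drawer.

Run:
```python
from h import *
import pickle
a=0.04;R=[np.pi,0,np.pi+a]
bot.grip(0.0,effort=25);s=bot.get_state();print(s["opening"],s["gripper_force"],s["contact_force"])
p=s["tcp_pos"].copy();bot.movel(p+[0,0,130],max_speed=120);bot.dwell(.2)
s=bot.get_state();print(s["opening"],s["gripper_force"],s["tcp_pos"],s["t"])
out=[]
for q in [(400,200,150),(360,95,170)]:
    bot.movel(q,max_speed=180);bot.dwell(.2);m=cam("wrist");out.append((m,imaging.capture("wrist")))
pickle.dump(out,open("w3.pkl","wb"));s=bot.get_state();print(s["opening"],s["gripper_force"],s["t"])
cv2.imwrite("pics/e.png",np.vstack([cv2.resize(o[1][130:],None,fx=1.1,fy=1.1) for o in out]))
```

```text
0.6884355359850057 25.465971529483795 [-1.21140777 -0.95136833  5.83626134]
0.6875189157900118 26.84529572725296 [402.62825458 362.1775548  126.11714133] 16.3417
0.6864795302085092 26.84839501976967 18.6833
```

View pics/e.png

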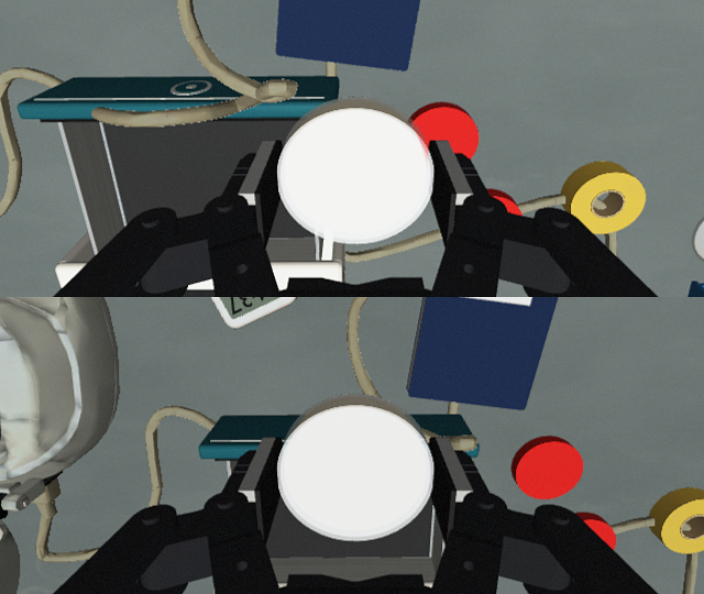

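The dish is held level at opening 0.687 (58 mm). The ring of the open front is at about (174,209) full-res in the first frame. A cable is drawn across the front part of the drawer. I triangulate the open front and check whether the cable moved.

Run:
```python
from h import *
import pickle
A=pickle.load(open("w2.pkl","rb"));B=pickle.load(open("w3.pkl","rb"));O=pickle.load(open("w.pkl","rb"))
def ring(im,u,v,w=24,h=10):
    cr=im[v-h:v+h,u-w:u+w];hs=cv2.cvtColor(cr,cv2.COLOR_BGR2HSV);k=((hs[:,:,1]<110)&(hs[:,:,2]>60)).astype(np.uint8)
    n,l,st,ce=cv2.connectedComponentsWithStats(k,connectivity=8);return [(u-w+s[0]+(s[2]-1)/2,v-h+s[1]+(s[3]-1)/2,s[2],s[3],s[4]) for s in st[1:]]
print(ring(A[1][1],232,243),ring(B[0][1],174,209))
x,r=tri([ray(A[1][0],232,243),ray(B[0][0],173.6,209.1)]);print("ring open",x,r)
n=np.array([np.cos(.04),np.sin(.04),0]);print("expect",np.array([520.9,90.5,36.8])-105*n,"middle",x+69*n)
# teal bottom/top edges of open panel, housing front top edge in e0 : full-res px
for u,v,z in[(65/1.1,130+262/1.1,72),(340/1.1,130+262/1.1,72),(95/1.1,130+119/1.1,64),(338/1.1,130+106/1.1,64),(20/1.1,130+112/1.1,64)]:print(u,v,z,onplane(B[0][0],u,v,z).round(1))
# drawer floor's rear-right corner region / side wall lines, seen in both views, as height check
m=cam("top");t=cv2.imread("pics/top.png");o=imaging.capture("top");D=cv2.absdiff(t,o).max(2)
print("cable zone change outside drawer:",[int(D[v-3:v+4,u-3:u+4].max()) for u,v in((545,180),(497,240),(380,228),(420,290),(270,206),(314,193),(337,230),(208,187),(300,135))])
cv2.imwrite("pics/f.png",np.hstack([cv2.resize(x[185:305,360:500],(390,334),interpolation=cv2.INTER_CUBIC) for x in(t,o)]))
```

```text
[(np.float64(213.0), np.float64(233.0), np.int32(11), np.int32(1), np.int32(11)), (np.float64(224.0), np.float64(233.0), np.int32(1), np.int32(1), np.int32(1)), (np.float64(226.0), np.float64(233.0), np.int32(1), np.int32(1), np.int32(1)), (np.float64(228.0), np.float64(233.0), np.int32(1), np.int32(1), np.int32(1)), (np.float64(241.0), np.float64(233.0), np.int32(3), np.int32(1), np.int32(3)), (np.float64(246.0), np.float64(233.0), np.int32(1), np.int32(1), np.int32(1)), (np.float64(252.0), np.float64(236.0), np.int32(7), np.int32(7), np.int32(28)), (np.float64(233.5), np.float64(242.0), np.int32(26), np.int32(13), np.int32(131)), (np.float64(233.0), np.float64(241.5), np.int32(7), np.int32(4), np.int32(23)), (np.float64(231.5), np.float64(250.5), np.int32(48), np.int32(2), np.int32(96))] [(np.float64(173.5), np.float64(200.5), np.int32(48), np.int32(4), np.int32(55)), (np.float64(169.0), np.float64(204.0), np.int32(1), np.int32(1), np.int32(1)), (np.float64(171.5), np.float64(204.0), np.int32(2), np.int32(1), np.int32(2)), (np.float64(174.5), np.float64(203.0), np.int32(2), np.int3
[... 697 characters left out ...]
np.int32(2), np.int32(1), np.int32(2)), (np.float64(186.0), np.float64(218.0), np.int32(23), np.int32(1), np.int32(23))]
ring open [418.29974832  83.86232394  34.3264433 ] [np.float64(0.9373238675799341), np.float64(0.9373238675798862)]
expect [415.9839888   86.30111991  36.8       ] middle [487.24455568  86.621588    34.3264433 ]
59.090909090909086 368.18181818181813 72 [541.2  -2.2  72. ]
309.09090909090907 368.18181818181813 72 [532.8 195.1  72. ]
86.36363636363636 238.1818181818182 64 [430.5  33.3  64. ]
307.27272727272725 226.36363636363637 64 [414.8 190.1  64. ]
18.18181818181818 231.8181818181818 64 [427.5 -14.   64. ]
cable zone change outside drawer: [6, 8, 29, 92, 7, 10, 10, 10, 8]
```

View pics/f.png

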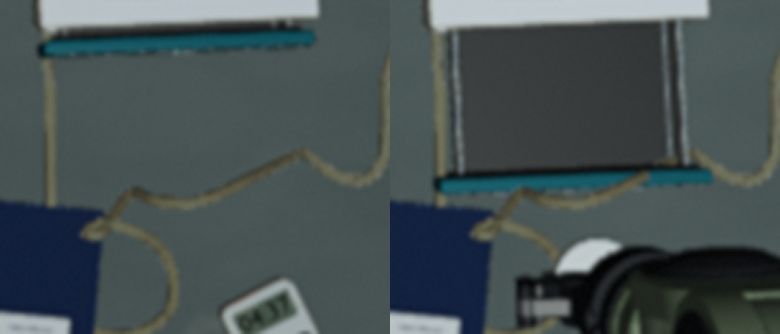

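The cable lies exactly where it did before, drawn through the panel, so it is only scenery and the drawer slides past it. The open front is where the 105 mm stroke predicts, within about 3 mm, and the housing edge confirms yaw 0.04. I set the dish down with a guarded descent.

Run:
```python
from h import *
import pickle
m=np.array([486,88.2,0]);R=[np.pi,0,np.pi+.04]
bot.movel(m+[0,0,130],max_speed=130);bot.movel(m+[0,0,28],max_speed=90);bot.dwell(.2)
hit=bot.movel(m+[0,0,11],max_speed=20,threshold=2)
s=bot.get_state();print(hit,s["tcp_pos"],s["contact_force"],s["opening"],s["t"],"floor z",s["tcp_pos"][2]+3.76)
if hit and abs(s["tcp_pos"][2]-14.2)<4:
    bot.grip(0.85);p=bot.get_state()["tcp_pos"].copy()
    bot.movel(p+[0,0,110],max_speed=120)
    out=[]
    for q in [(440,88,140),(370,88,160)]:
        bot.movel(q,max_speed=200);bot.dwell(.15);out.append((cam("wrist"),imaging.capture("wrist")))
    pickle.dump(out,open("w4.pkl","wb"));T=imaging.capture("top")
    cv2.imwrite("pics/g.png",np.hstack([cv2.resize(out[0][1],(400,250)),cv2.resize(out[1][1],(400,250))]))
    print(bot.get_state()["t"])
    rs=[]
    for mm,im in out:
        c=blob(im,[0,0,170],[180,50,255],(200,140,440,340));e=cv2.fitEllipse(c);print(e);rs.append(ray(mm,*e[0]))
    print(tri(rs))
    c=blob(T,[0,0,130],[180,60,255],(380,195,470,245));print(cv2.fitEllipse(c),onplane(cam("top"),*cv2.fitEllipse(c)[0],32))
```

```text
True [485.86018595  88.2007799   14.82135514] [-0.99150782 -0.27558264  6.53469187] 0.6843137350098031 22.0333 floor z 18.58135513676184
24.75
((320.697265625, 249.6260986328125), (67.17142486572266, 74.17568969726562), 90.49604034423828)
((317.8621520996094, 308.6091613769531), (52.538394927978516, 65.15397644042969), 91.43058013916016)
(array([483.05289101,  87.73773123,  35.01959736]), [np.float64(0.012277248931299342), np.float64(0.012277248931317227)])
((422.6208801269531, 219.71044921875), (26.848453521728516, 27.084728240966797), 129.92703247070312) [487.3899093   89.02310908  32.        ]
```

View pics/g.png

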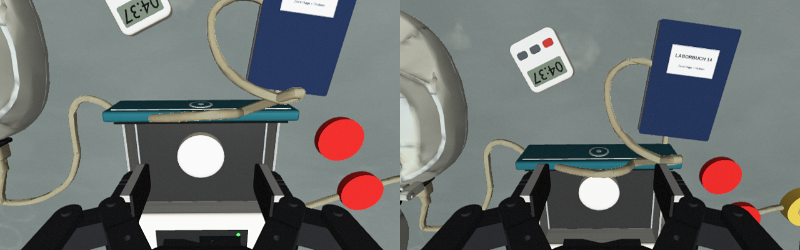

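The dish lies flat at (201,156) in the left frame, central on the drawer floor. Contact put the floor at 18.6 mm and the lid is up. I push the drawer shut gently along its axis.

Run:
```python
from h import *
n=np.array([np.cos(.04),np.sin(.04),0]);R=[np.pi,0,np.pi+.04]
c=np.array([520.9,90.5,32.]);at=lambda d:c+d*n
bot.grip(0.0)
bot.move_ptp(at(-158)+[0,0,60],R);bot.movel(at(-158),max_speed=120);bot.dwell(.15)
hit=bot.movel(at(-100),max_speed=35,threshold=2.5)
f=lambda l:(lambda s:print(l,((s["tcp_pos"]-c)@n).round(2),s["tcp_pos"].round(1),s["contact_force"].round(1),round(s["t"],2)))(bot.get_state())
f(hit)
if hit:
    h=bot.movel(at(-22),max_speed=45,threshold=20);f(h)
    if not h:
        h=bot.movel(at(5),max_speed=18,threshold=13);f(h)
        bot.dwell(.2);f("hold")
        bot.movel(at(-30),max_speed=30);f("back")
        bot.movel(at(-110),max_speed=150);bot.movel(at(-110)+[0,0,130],max_speed=150);bot.dwell(.3)
        im=imaging.capture("wrist");T=imaging.capture("top");S=imaging.capture("scene")
        t=cv2.imread("pics/top.png")
        cv2.imwrite("pics/z.png",np.vstack([np.hstack([cv2.resize(t[150:300,250:490],(400,250)),cv2.resize(T[150:300,250:490],(400,250))]),np.hstack([cv2.resize(im,(400,250)),cv2.resize(S[100:300,200:520],(400,250))])]))
        c2=blob(T,[80,90,30],[100,255,255],(360,185,490,260));print(cv2.minAreaRect(c2),bot.get_state()["t"])
        c2=blob(t,[80,90,30],[100,255,255],(360,185,490,260));print(cv2.minAreaRect(c2))
```

```text
True -113.38 [407.6  86.   31.7] [-2.6  0.4  1.6] 27.79
False -21.89 [499.   89.5  32.1] [-3.3  2.7 -1.5] 29.98
True -2.88 [518.   90.4  31.4] [-3.4  0.3  2.9] 31.11
hold -4.66 [516.2  90.5  30.7] [-3.7  0.5  3. ] 31.31
back -29.69 [491.2  89.3  32.1] [-0.5  0.2  0.8] 32.28
((422.9939270019531, 199.85440063476562), (7.0355610847473145, 98.24808502197266), 87.61405944824219) 34.4333
((422.9927062988281, 199.82223510742188), (7.062531471252441, 98.2458267211914), 87.64669799804688)
```

View pics/z.png

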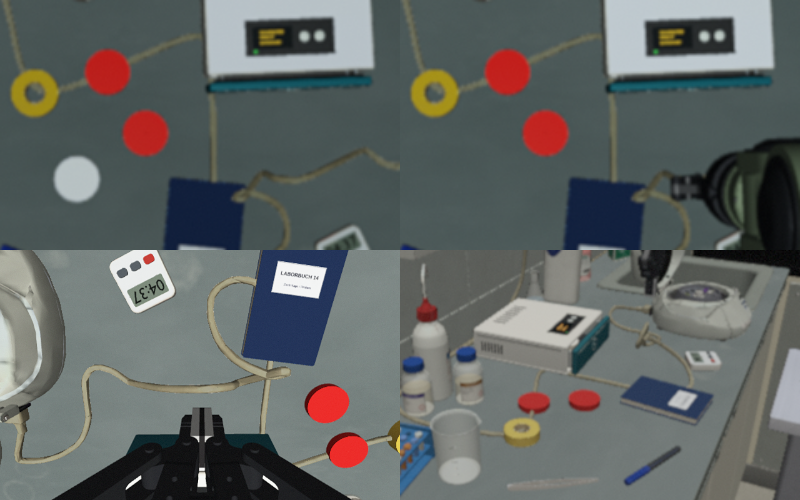

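The drawer is shut: its front is within 0.1 px of its starting place in the top view. The other things have not moved, and the arm is clear of everything.

```bash
python3 -c "
from bench import bot
print(bot.sign_off())"
```

```text
the job is handed in; nothing more can be done
None
```

The petri dish is lying flat, lid up, in the incubator; the drawer looks latched shut, the other things on the bench have not moved, and the job was handed in at about 34 s of the 69 s allowed.

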